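# Lock the selector of a gearbox test rig

## Robot

A 6-joint arm with a two-finger parallel gripper is mounted at the origin on the work surface. World frame = base frame: x ahead of the robot, y to its left, z up, the work surface at z = 0. Lengths are in mm, angles in rad, forces in N, time in s.
With the tool pointing down it reaches from about 350 to 875 mm from the base axis. Payload 4.2 kg.
Tool frame: the origin (TCP) lies at the very end of the fingers, on their centre line; the grasp point (between the pads) lies arm.grip_point_offset behind it (arm.grip_point_offset is the distance from the TCP to the grasp point, in mm); z points along the fingers, y is the line along which they close (so a half turn about z gives the same grasp; the last joint's range is limited). The gripper opens to 85 mm and grips with 20 to 120 N. Pads are 22 mm wide; open, the fingers measure 114 mm over their backs; the gripper's body (76 mm by 85 mm) begins 54 mm behind the grasp point. The pads swing forward as they close: fully open they stand 13 mm farther back than shut.
Start: joints at [0.259, 0.385, 0.008, 0, -1.194, -0.259], TCP at [624.979, 0.025, 231.312] pointing down, gripper open.
Joint ranges: [-3.14, 3.14], [-1.21, 2.06], [-1.07, 1.41], [-3.16, 2.05], [-2.99, -0.16], [-3.1, 3.1]. Speed limits (rad/s): [2.79, 2.79, 3.14, 3.14, 3.14, 3.14].

## Interface

Orientations are given as a unit quaternion [x, y, z, w].
In Python, from bench import arm, cams, ticket gives the robot as it stands.
- The arm moves only by the tool servo_tool, never from a script. Its argument "commands" is a list that holds one entry, the list of rows, each a list of 7 numbers: the closure in counts, from 0 (fully open) to 255 (shut), then the shift along the tool's x, y, z in m, then the turn, a rotation vector about the tool's x, y, z in degrees. In form: [[[grip, x, y, z, ax, ay, az], ...]]. A call has 1 to 10 rows; each row shifts and turns the commanded pose from where the row before left it, along the tool's axes as they then stand; what a row does not reach is not made up. A row lasts 1/12 s, in which the tool goes at most 41.7 mm and 7.16 degrees, less where a joint would pass 70% of its speed; a pose out of reach is approached as far as the arm can. A call with a gripper value outside its range is refused whole. The fingers move at their own pace and stop on an object; the grip force is fixed at half the most. Time passes only in rows, so rows that do not move let the fingers close. It gives the time, the measured TCP pose, the force, the opening and the grip force at its end, in the units of the state.
- arm.read_state(): the state, without advancing time (a new reading comes with each control period).
- cams.get_image(name): name is "scene" or "side" or "wrist"; returns a dict with "frame" (420x560x3 uint8, blue, green, red), "K" (3x3 intrinsics, pixels), "T" (4x4, takes a point from camera to world coordinates). Camera axes: x right, y up, looking along -z (the intrinsics and any distortion apply to the point x, -y, -z); pixel columns grow to the right and rows downward; lengths in mm; the calibration is good to about 2 mm. A picture is of the moment at which its call begins. There is no depth.
- ticket.job_done(): hands the job in; it is judged then, once.
The state is a dict: "clock": time; "joints": joint angles; "joint_vel": joint speeds; "joint_efforts": joint torques, N m; "position": TCP position; "ee_rot": TCP orientation; "contact_force": force on the tool from outside, world axes, zero at the start; "wrist_torque": the same for the moment, N m; "gripper_width": finger opening in mm; "grasp_force": force on a finger pad.
Only numpy, scipy, OpenCV 4.12 (cv2) and the standard library are available. Lean on these libraries where they do the work, as an engineer would, in place of code of your own. Each camera call takes 0.05 s, during which the arm holds its last target. There are 200 camera calls.

## Task

Put the gearbox test rig in gear: turn its selector knob until the pointer stands at the broad mark on the dial, then, by feel, pull the knob straight up until it is fully out and locked there, and let go. Be gentle: the sprung dial under the knob must not be hauled up or dragged round, and the sprocket, tape roll and screwdriver lying close by stay where they are.

Things in the scene. Friction and masses are not known exactly. Their poses are not given: they have to be found in the camera images.
- rig: The gearbox test rig: grey box, 170 x 270 mm, flat deck 60 mm above the table, fixed. Origin on the table under the knob's vertical axis (85 mm from three of the sides); x away from the robot at yaw 0, z up. A gearbox and motor stand on the deck 130 mm from the knob along +y, up to 35 mm above it.
- knob_grip (a point): Black selector knob. Grip: upright bar 14 mm thick, 42 long, 12 to 56 mm above the deck; below it a flange, diameter 48, top 14 mm above the deck. This point is on the knob's vertical turning axis, 40 mm above the deck while pushed in. x: level, along the bar to its pointed end (the pointer); z up. Grip across the bar (along y).
- knob: The same knob; origin on its axis at deck height, axes as knob_grip. Starts pushed in, pointer 0.5 to 1.3 rad clockwise (from above) of the broad mark's middle. Turns with 0.1 N m, slides up with about 4 N of friction and stays where left. A hidden pin lets it out only at a slot; elsewhere, after 1.5 mm, it lifts the sprung dial. In a slot it comes out 11.5 mm, then lifts the dial.
- mark (a point): Middle of the broad raised mark on the dial: an arc 35 to 42 mm from the knob axis, 0.31 rad to either side of this point. Point 38.5 mm from the axis, 8 mm above the deck; x level, away from the axis, z up. The right slot, 0.09 rad of knob turn wide, is somewhere under this arc, not just at its middle. Wrong slots lie near two thin marks, 0.85 rad to either side.
- dial: Aluminium ring, diameter 86, top 6 mm above the deck, round and under the knob; origin on the axis at deck height, x towards the broad mark. Sprung: pulled by the knob it rises 1 mm per 4 N and returns; over 5 mm, or dragged round, it is damaged. If the knob is turned under 5 to 10 N of upward pull, the pull drops suddenly as the pin enters a slot; then it turns no further.
- sprocket_mid (a point): Steel sprocket, 46 mm across, 11 mm high, lying loose on the rig's deck beside the dial; this point is its middle.
- tape_mid (a point): Black roll of tape, 90 mm across, 19 mm high, lying on the table by the rig; this point is its middle.
- driver_grip (a point): Screwdriver, 170 mm long, lying on the table in front of the rig; this point is in the middle of its handle.

How it is judged (in metres and radians):
On the way:
1. the pointer stands within the broad mark, with the knob still pushed in (angle between the x axis of knob_grip and the x axis of mark, either way round below 0.36 rad and z of knob_grip in the frame of mark below 0.0355 m), for 0.2 s.
At the end, for the whole second after the job is handed in: The knob stands out by at least 9 mm of its 11.5 mm, its pointer at the broad mark (within 0.36 rad of its middle), at rest and released; the dial sits back down within 3 mm of where it was (angle between the x axis of knob_grip and the x axis of mark, either way round below 0.36 rad and z of knob_grip in the frame of mark above 0.041 m and distance of mark from where it was at the start of the episode below 0.003 m and linear speed of knob below 0.01 m/s); the robot touches nothing.
It fails at once if the sprung dial is lifted or dragged round by more than 5 mm (distance of mark from where it was at the start of the episode above 0.005 m).
It fails at once if the sprocket is moved by more than 20 mm (distance of sprocket_mid from where it was at the start of the episode above 0.02 m).
It fails at once if the tape roll is moved by more than 20 mm (distance of tape_mid from where it was at the start of the episode above 0.02 m).
It fails at once if the screwdriver is moved by more than 20 mm (distance of driver_grip from where it was at the start of the episode above 0.02 m).
It also fails if it takes over 64 s, if anything falls off the work surface, if the arm or the gripper's body presses on something with over 40 N, if the wrist force passes 120 N, or if a joint passes its speed limit or range.

## Working session

There is one attempt and no reset: what is moved stays moved. The work goes in short steps, Python scripts to look and compute and a tool call to move; the robot and the scene stay as the last step left them, time stands still between calls to the robot, and variables do not carry over. Pictures are saved under pics/ and viewed, at most 10 in all, crops included, and the job is handed in when it is done.

Besides the shell and the picture viewer there is one more tool, called after "Call:" as a command line: name --argument value ..., lists and objects as JSON in quotes. servo_tool: Moves the arm, as the interface text tells. Its arguments: {"type":"object","properties":{"commands":{"type":"array","items":{"type":"array","items":{"type":"array","items":{"type":"number"}}}}},"required":["commands"]}

```bash
mkdir -p pics
python3 - <<'E'
from bench import arm,cams
import cv2,pickle
s=arm.read_state();print(s, arm.grip_point_offset)
d={}
for n in("scene","side","wrist"):
    d[n]=cams.get_image(n);cv2.imwrite(f"pics/{n}0.png",d[n]["frame"]);print(n,d[n]["K"].tolist(),d[n]["T"].round(3).tolist(),[k for k in d[n]])
pickle.dump(d,open("d0.pkl","wb"))
import numpy as np
cv2.imwrite("pics/a.png",cv2.resize(np.hstack([d["scene"]["frame"],d["wrist"]["frame"]]),(800,300)))
E
```

```text
{'clock': 0.0, 'joints': array([ 2.58589506e-01,  3.85556690e-01,  6.61730758e-03, -5.00904466e-04,
       -1.19399472e+00, -2.58609211e-01]), 'joint_vel': array([0.00048459, 0.00160153, 0.00142783, 0.00014372, 0.00028534,
       0.00013694]), 'joint_efforts': array([-9.55001960e-04, -3.92286408e+01,  1.88399577e+01,  4.18616563e+00,
       -4.72148502e-03,  8.27910434e-07]), 'position': array([6.24412820e+02, 1.21869953e-02, 2.30217885e+02]), 'ee_rot': array([-0.70703405,  0.70717866,  0.00073862, -0.00080693]), 'contact_force': array([-0.01830863, -0.26185387, -0.43893017]), 'wrist_torque': array([-0.0019526 ,  0.04881163, -0.00449515]), 'grasp_force': 0.0, 'gripper_width': 85.45071764493962} 18.700000000000003
scene [[458.391043835313, 0.0, 289.14162692139263], [0.0, 458.391043835313, 210.6959446657262], [0.0, 0.0, 1.0]] [[0.9, -0.371, 0.228, 756.263], [0.435, 0.769, -0.468, -349.041], [-0.002, 0.521, 0.854, 736.057], [0.0, 0.0, 0.0, 1.0]] ['frame', 'K', 'T']
side [[402.92323028901495, 0.0, 274.711741929577], [0.0, 402.92323028901495, 208.88002777969322], [0.0, 0.0, 1.0]] [[-0.972, 0.106, -0.209, 407.62], [-0.233, -0.531, 0.815, 576.515], [-0.025, 0.841, 0.541, 457.705], [0.0, 0.0, 0.0, 1.0]] ['frame', 'K', 'T']
wrist [[315.5980990470108, 0.0, 277.5244877920249], [0.0, 315.5980990470108, 208.51345624382898], [0.0, 0.0, 1.0]] [[-1.0, -0.0, 0.002, 624.091], [-0.0, -0.959, -0.284, -72.964], [0.002, -0.284, 0.959, 370.96], [0.0, 0.0, 0.0, 1.0]] ['frame', 'K', 'T']
```

View pics/wrist0.png

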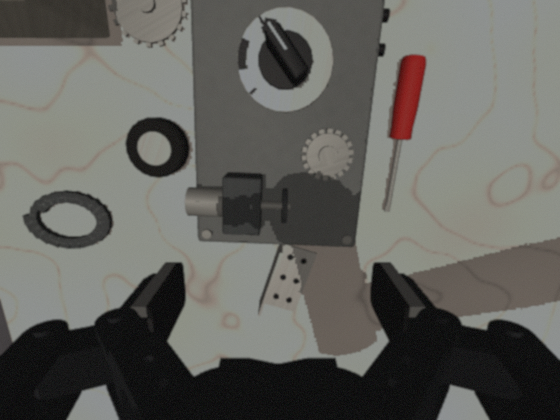

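View pics/scene0.png

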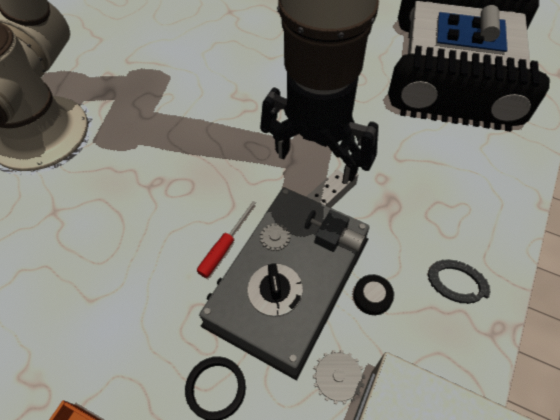

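The wrist view shows the dial at about (286,58), with the knob bar pointing up-left to about (263,18) and the broad dark mark at the left, about (243,55). The sprocket is at (328,153), the gearbox at (240,203) and the screwdriver at (405,120). In the scene view the dial is at (275,290). Next I'll enlarge crops of both.

Run:
```python
import pickle,cv2,numpy as np
d=pickle.load(open("d0.pkl","rb"))
a=cv2.resize(d["wrist"]["frame"][0:120,226:346],(600,600),interpolation=cv2.INTER_CUBIC)
cv2.imwrite("pics/w1.png",a)
b=cv2.resize(d["scene"]["frame"][250:330,230:320],(675,600),interpolation=cv2.INTER_CUBIC)
cv2.imwrite("pics/s1.png",b)
```

```text
(no output)
```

View pics/w1.png

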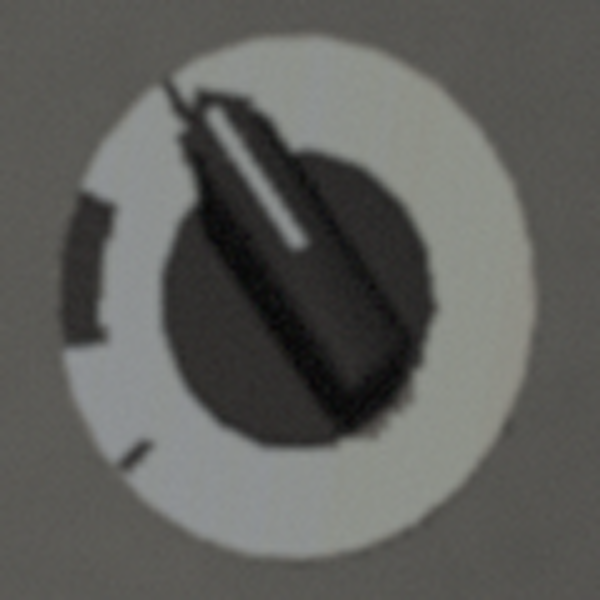

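View pics/s1.png

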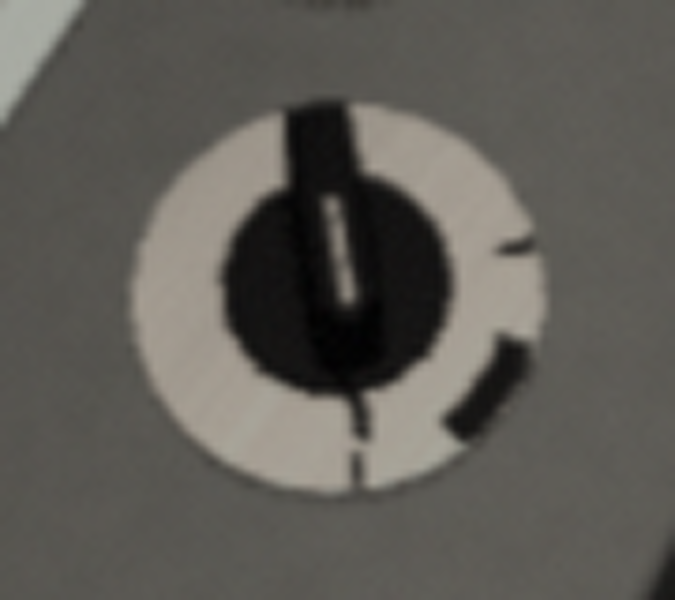

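In the wrist crop the dial ellipse spans columns 62..535 and rows 35..558. The broad mark's corners are (85,193), (115,205), (105,342) and (65,347), and the thin marks are at (137,455) and (175,97). The pointer's white line runs (212,108) to (303,246). In the scene crop the dial spans columns 132..547 and rows 102..493, the mark is centred at (488,390), and the line runs (328,197) to (348,303).

```bash
cat > h.py <<'E'
import numpy as np
def ray(c,uv,z):
    K,T=c["K"],c["T"]; v=np.array([(uv[0]-K[0,2])/K[0,0],-(uv[1]-K[1,2])/K[1,1],-1])
    r=T[:3,:3]@v; o=T[:3,3]; return (o+r*(z-o[2])/r[2])[:2]
E
python3 - <<'E'
import pickle,numpy as np
from h import ray
d=pickle.load(open("d0.pkl","rb"))
W=lambda p,z:ray(d["wrist"],(226+p[0]/5-.4,p[1]/5-.4),z)
S=lambda p,z:ray(d["scene"],(230+p[0]/7.5-.4,250+p[1]/7.5-.4),z)
for n,f,ed,mk,th,ln in(("w",W,[(62,297),(535,297),(298,35),(298,558)],[(85,193),(115,205),(105,342),(65,347)],[(137,455),(175,97)],[(212,108),(303,246)]),
 ("s",S,[(132,300),(547,295),(335,102),(340,493)],[(505,335),(530,352),(445,422),(468,442)],[(515,245),(357,470)],[(328,197),(348,303)])):
    E=np.array([f(p,66) for p in ed]);c=E.mean(0)
    print(n,c,"diam",np.linalg.norm(E[0]-E[1]),np.linalg.norm(E[2]-E[3]))
    for p in mk+th:
        q=f(p,68)-c;print(" mark",np.hypot(*q).round(1),np.arctan2(q[1],q[0]).round(3))
    L=np.array([f(p,116) for p in ln]);v=L[0]-L[1];v2=-v
    print(" line",L.tolist(),np.arctan2(v[1],v[0]))
w=d["wrist"]
for n,p,z in(("sprocket",(328,153),71),("drv",(411,60),10),("drv2",(402,137),10),("gb",(240,203),90),("corner",(205,234),60),("corner2",(347,240),60)):print(n,ray(w,p,z))
E
```

```text
w [ 616.70392413 -119.51878366] diam 83.60982097850912 84.69233095728015
 mark 40.7 -0.43
 mark 35.3 -0.443
 mark 34.8 0.194
 mark 42.0 0.181
 mark 38.6 0.722
 mark 38.1 -0.98
 line [[630.4599123064174, -137.38024567165564], [617.2767241618001, -119.45017435979923]] -0.936798506861482
s [ 618.84319413 -118.86937595] diam 85.78741347900933 85.85551590546588
 mark 35.7 0.177
 mark 41.6 0.125
 mark 35.8 -0.456
 mark 41.9 -0.431
 mark 37.9 0.719
 mark 38.4 -1.006
 line [[618.2130698411163, -118.97619202326416], [631.5172363922102, -136.80803567407804]] 2.211790563247998
sprocket [575.9715808  -38.60405021]
drv [ 483.60865016 -128.19214174]
drv2 [484.19245517 -49.35079318]
gb [658.22865185   4.98762025]
corner [699.83990169  47.14835167]
corner2 [549.90778929  54.03018164]
```

The axis is at about (617.9,-119.2), with the dial diameter matching on both cameras. The mark is at -0.125 rad and the pointer at -0.935 rad, so the turn needed is +0.81 rad, within the stated range. I'll move above the knob and turn the tool -36.6° about its z.

Call:
servo_tool --commands '[[[0, 0.03, 0.0016, 0, 0, 0, 0], [0, 0.03, 0.0016, 0, 0, 0, 0], [0, 0.03, 0.0016, 0, 0, 0, 0], [0, 0.0293, 0.0017, 0, 0, 0, 0], [0, 0, 0, 0, 0, 0, -6.1], [0, 0, 0, 0, 0, 0, -6.1], [0, 0, 0, 0, 0, 0, -6.1], [0, 0, 0, 0, 0, 0, -6.1], [0, 0, 0, 0, 0, 0, -6.1], [0, 0, 0, 0, 0, 0, -6.1]]]'

```text
clock: 0.98
position: [618.2, -119.3, 230.8]
ee_rot: [0.895, -0.447, -0.0, 0.0]
contact_force: [0.0, 0.1, 0.2]
gripper_width: 85.7
grasp_force: 0.0
```

Call:
servo_tool --commands '[[[0, 0, 0, 0.03, 0, 0, 0], [0, 0, 0, 0.03, 0, 0, 0], [0, 0, 0, 0.02, 0, 0, 0], [0, 0, 0, 0, 0, 0, 0], [0, 0, 0, 0, 0, 0, 0]]]'

```text
clock: 1.4
position: [618.0, -119.4, 150.4]
ee_rot: [0.893, -0.449, -0.001, 0.001]
contact_force: [0.4, 0.3, 0.3]
gripper_width: 85.5
grasp_force: 0.0
```

Run:
```python
from bench import arm,cams
import cv2,pickle,numpy as np
from scipy.spatial.transform import Rotation as R
s=arm.read_state();print(s["position"],s["joints"],R.from_quat(s["ee_rot"]).as_matrix().round(3).tolist())
d={n:cams.get_image(n) for n in("scene","wrist","side")};pickle.dump(d,open("d1.pkl","wb"))
f=d["wrist"]["frame"];cv2.imwrite("pics/w2.png",f)
```

```text
[ 617.99074231 -119.43463295  150.35575149] [ 6.59952228e-02  4.57255548e-01 -8.99988803e-02  5.08474409e-04
 -1.02645829e+00  5.72791351e-01] [[0.596, -0.803, -0.003], [-0.803, -0.596, -0.001], [-0.001, 0.003, -1.0]]
```

View pics/w2.png

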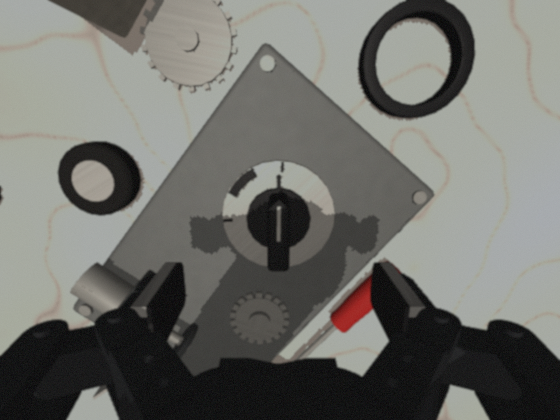

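The bar is upright in the image at column 278, centred between the fingers (183..372). I'll descend and close.

Call:
servo_tool --commands '[[[0, 0, 0, 0.02, 0, 0, 0], [0, 0, 0, 0.02, 0, 0, 0], [0, 0, 0, 0.018, 0, 0, 0], [0, 0, 0, 0.01, 0, 0, 0], [0, 0, 0, 0, 0, 0, 0], [0, 0, 0, 0, 0, 0, 0]]]'

```text
clock: 2.05
position: [619.2, -119.4, 84.3]
ee_rot: [0.893, -0.449, 0.001, -0.0]
contact_force: [0.3, -0.1, 0.2]
gripper_width: 85.5
grasp_force: 0.0
```

Call:
servo_tool --commands '[[[200, 0, 0, 0, 0, 0, 0], [220, 0, 0, 0, 0, 0, 0], [230, 0, 0, 0, 0, 0, 0], [240, 0, 0, 0, 0, 0, 0], [255, 0, 0, 0, 0, 0, 0], [255, 0, 0, 0, 0, 0, 0], [255, 0, 0, 0, 0, 0, 0], [255, 0, 0, 0, 0, 0, 0], [255, 0, 0, 0, 0, 0, 0], [255, 0, 0, 0, 0, 0, 0]]]'

```text
clock: 2.88
position: [618.6, -119.3, 83.7]
ee_rot: [0.893, -0.449, 0.0, -0.0]
contact_force: [-0.8, -0.3, 3.7]
gripper_width: 13.5
grasp_force: 59.8
```

Gripped: width 13.5 mm, lateral forces small. I'll turn 28° CCW to the arc's near edge.

Call:
servo_tool --commands '[[[255, 0, 0, 0, 0, 0, -4], [255, 0, 0, 0, 0, 0, -4], [255, 0, 0, 0, 0, 0, -4], [255, 0, 0, 0, 0, 0, -4], [255, 0, 0, 0, 0, 0, -4], [255, 0, 0, 0, 0, 0, -4], [255, 0, 0, 0, 0, 0, -4], [255, 0, 0, 0, 0, 0, 0], [255, 0, 0, 0, 0, 0, 0], [255, 0, 0, 0, 0, 0, 0]]]'

```text
clock: 3.72
position: [619.0, -118.9, 83.7]
ee_rot: [0.975, -0.22, 0.001, -0.0]
contact_force: [0.7, 2.0, 3.8]
gripper_width: 13.1
grasp_force: 60.2
```

Run:
```python
from bench import arm,cams
import cv2,pickle,numpy as np
s=arm.read_state();print(s["position"],s["ee_rot"],s["contact_force"],s["wrist_torque"])
d={n:cams.get_image(n) for n in("scene","wrist")};pickle.dump(d,open("d2.pkl","wb"))
w=cv2.resize(d["wrist"]["frame"][140:380,180:380],(500,600),interpolation=cv2.INTER_CUBIC)
cv2.imwrite("pics/w3.png",w)
```

```text
[ 618.97907334 -118.88288746   83.70210862] [ 9.75442189e-01 -2.20254723e-01  5.71007024e-04 -2.57821934e-04] [0.72588872 2.04520334 3.83083604] [0.91931021 0.05893289 0.12350006]
```

View pics/w3.png

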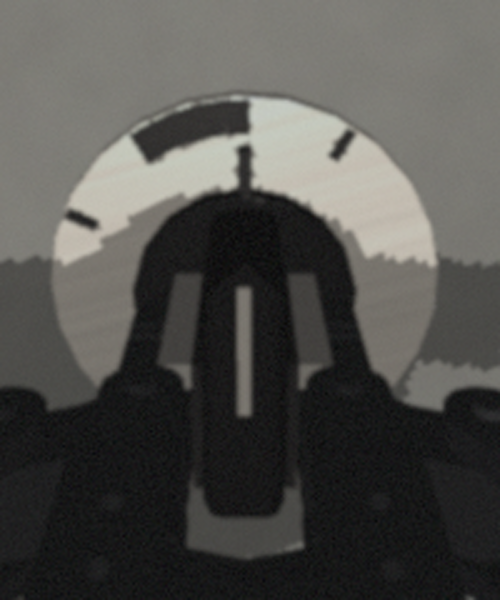

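The pointer is at the clockwise edge of the broad mark: the tip at (245,150) lies below the arc's right end (248,115). Now a gentle upward pull in small steps.

Call:
servo_tool --commands '[[[255, 0, 0, -0.0005, 0, 0, 0], [255, 0, 0, -0.0005, 0, 0, 0], [255, 0, 0, 0, 0, 0, 0]]]'

```text
clock: 4.07
position: [618.9, -118.9, 83.8]
ee_rot: [0.975, -0.22, 0.0, -0.0]
contact_force: [2.7, 3.5, -0.6]
gripper_width: 13.1
grasp_force: 59.4
```

Call:
servo_tool --commands '[[[255, 0, 0, -0.0005, 0, 0, 0], [255, 0, 0, -0.0003, 0, 0, 0], [255, 0, 0, 0, 0, 0, 0]]]'

```text
clock: 4.32
position: [618.8, -118.9, 84.1]
ee_rot: [0.975, -0.22, 0.0, -0.0]
contact_force: [4.0, 4.5, -4.4]
gripper_width: 13.1
grasp_force: 59.0
```

Call:
servo_tool --commands '[[[255, 0, 0, -0.0004, 0, 0, 0], [255, 0, 0, -0.0003, 0, 0, 0], [255, 0, 0, 0, 0, 0, 0]]]'

```text
clock: 4.57
position: [618.8, -118.9, 84.7]
ee_rot: [0.975, -0.22, 0.0, -0.0]
contact_force: [4.3, 3.6, -4.4]
gripper_width: 13.5
grasp_force: 58.9
```

Call:
servo_tool --commands '[[[255, 0, 0, -0.0003, 0, 0, 0], [255, 0, 0, -0.0003, 0, 0, 0], [255, 0, 0, 0, 0, 0, 0]]]'

```text
clock: 4.82
position: [618.9, -118.9, 85.3]
ee_rot: [0.975, -0.22, 0.0, -0.0]
contact_force: [4.4, 2.6, -4.6]
gripper_width: 13.3
grasp_force: 58.9
```

Call:
servo_tool --commands '[[[255, 0, 0, -0.0003, 0, 0, 0], [255, 0, 0, -0.0003, 0, 0, 0], [255, 0, 0, 0, 0, 0, 0]]]'

```text
clock: 5.07
position: [618.8, -118.9, 85.4]
ee_rot: [0.975, -0.22, 0.0, -0.0]
contact_force: [5.1, 2.9, -5.4]
gripper_width: 13.2
grasp_force: 58.6
```

Call:
servo_tool --commands '[[[255, 0, 0, -0.0003, 0, 0, 0], [255, 0, 0, -0.0003, 0, 0, 0], [255, 0, 0, 0, 0, 0, 0]]]'

```text
clock: 5.32
position: [618.9, -118.9, 85.7]
ee_rot: [0.975, -0.22, 0.0, -0.0]
contact_force: [5.1, 2.8, -7.4]
gripper_width: 13.0
grasp_force: 58.5
```

Dial contact now, pull 7.4 N. I'll sweep in 3° steps under this pull and watch for a drop.

Call:
servo_tool --commands '[[[255, 0, 0, 0, 0, 0, -1], [255, 0, 0, 0, 0, 0, -1], [255, 0, 0, 0, 0, 0, -1], [255, 0, 0, 0, 0, 0, 0]]]'

```text
clock: 5.65
position: [618.9, -118.9, 85.7]
ee_rot: [0.981, -0.195, 0.0, -0.001]
contact_force: [6.4, 3.4, -7.7]
gripper_width: 13.2
grasp_force: 58.5
```

Call:
servo_tool --commands '[[[255, 0, 0, 0, 0, 0, -1], [255, 0, 0, 0, 0, 0, -1], [255, 0, 0, 0, 0, 0, 0]]]'

```text
clock: 5.9
position: [618.9, -118.8, 85.7]
ee_rot: [0.984, -0.177, 0.0, -0.001]
contact_force: [5.5, 3.9, -7.8]
gripper_width: 13.3
grasp_force: 58.5
```

Call:
servo_tool --commands '[[[255, 0, 0, 0, 0, 0, -1], [255, 0, 0, 0, 0, 0, -1], [255, 0, 0, 0, 0, 0, 0]]]'

```text
clock: 6.15
position: [618.9, -118.8, 85.7]
ee_rot: [0.987, -0.16, 0.0, -0.001]
contact_force: [5.6, 3.4, -8.1]
gripper_width: 12.8
grasp_force: 58.5
```

Call:
servo_tool --commands '[[[255, 0, 0, 0, 0, 0, -1], [255, 0, 0, 0, 0, 0, -1], [255, 0, 0, 0, 0, 0, 0]]]'

```text
clock: 6.4
position: [618.9, -118.8, 85.7]
ee_rot: [0.99, -0.143, 0.0, -0.001]
contact_force: [5.0, 4.3, -8.1]
gripper_width: 13.2
grasp_force: 58.5
```

Call:
servo_tool --commands '[[[255, 0, 0, 0, 0, 0, -1], [255, 0, 0, 0, 0, 0, -1], [255, 0, 0, 0, 0, 0, 0]]]'

```text
clock: 6.65
position: [618.9, -118.7, 85.7]
ee_rot: [0.992, -0.126, 0.0, -0.001]
contact_force: [5.0, 4.0, -7.1]
gripper_width: 13.0
grasp_force: 58.5
```

Call:
servo_tool --commands '[[[255, 0, 0, 0, 0, 0, -1], [255, 0, 0, 0, 0, 0, -1], [255, 0, 0, 0, 0, 0, 0]]]'

```text
clock: 6.9
position: [618.9, -118.7, 85.8]
ee_rot: [0.994, -0.108, 0.0, -0.001]
contact_force: [5.5, 3.3, -7.1]
gripper_width: 13.0
grasp_force: 58.5
```

Call:
servo_tool --commands '[[[255, 0, 0, 0, 0, 0, -1], [255, 0, 0, 0, 0, 0, -1], [255, 0, 0, 0, 0, 0, 0]]]'

```text
clock: 7.15
position: [619.0, -118.6, 85.7]
ee_rot: [0.996, -0.091, 0.0, -0.001]
contact_force: [5.7, 4.8, -7.3]
gripper_width: 12.9
grasp_force: 58.5
```

```bash
python3 -c "
from bench import arm
s=arm.read_state();print(s['position'],s['contact_force'],s['wrist_torque'])"
```

```text
[ 618.95373676 -118.61668666   85.70964395] [ 5.70382545  4.82192297 -7.28905685] [ 1.18451757 -1.57685724  0.00636139]
```

Call:
servo_tool --commands '[[[255, 0, 0, -0.0001, 0, 0, -1], [255, 0, 0, 0, 0, 0, -1], [255, 0, 0, 0, 0, 0, 0]]]'

```text
clock: 7.4
position: [618.9, -118.6, 85.8]
ee_rot: [0.997, -0.074, 0.0, -0.001]
contact_force: [5.9, 4.3, -8.0]
gripper_width: 13.4
grasp_force: 58.5
```

Call:
servo_tool --commands '[[[255, 0, 0, 0, 0, 0, -1], [255, 0, 0, 0, 0, 0, -1], [255, 0, 0, 0, 0, 0, 0]]]'

```text
clock: 7.65
position: [619.0, -118.6, 85.8]
ee_rot: [0.998, -0.056, 0.0, -0.001]
contact_force: [5.3, 4.5, -6.8]
gripper_width: 13.2
grasp_force: 58.5
```

Call:
servo_tool --commands '[[[255, 0, 0, 0, 0, 0, -1], [255, 0, 0, 0, 0, 0, -1], [255, 0, 0, 0, 0, 0, 0]]]'

```text
clock: 7.9
position: [619.0, -118.5, 86.4]
ee_rot: [0.999, -0.039, 0.0, -0.001]
contact_force: [4.3, 4.9, -5.7]
gripper_width: 13.4
grasp_force: 58.9
```

Call:
servo_tool --commands '[[[255, 0, 0, 0, 0, 0, -1], [255, 0, 0, 0, 0, 0, -1], [255, 0, 0, 0, 0, 0, 0]]]'

```text
clock: 8.15
position: [619.0, -118.5, 86.4]
ee_rot: [1.0, -0.021, 0.0, -0.001]
contact_force: [3.5, 6.0, -4.9]
gripper_width: 13.0
grasp_force: 58.9
```

Pull dropped (8.0 to 4.9 N) and z jumped 0.6 mm, so the pin is in the slot, at about 0.08 rad past the middle. I'll ease back 1° and pull straight up.

Call:
servo_tool --commands '[[[255, 0, 0, 0, 0, 0, 1], [255, 0, 0, -0.0005, 0, 0, 0], [255, 0, 0, -0.0005, 0, 0, 0], [255, 0, 0, 0, 0, 0, 0]]]'

```text
clock: 8.48
position: [618.9, -118.5, 87.6]
ee_rot: [1.0, -0.03, 0.0, -0.001]
contact_force: [4.4, 4.8, -4.1]
gripper_width: 13.4
grasp_force: 59.0
```

Call:
servo_tool --commands '[[[255, 0, 0, -0.0005, 0, 0, 0], [255, 0, 0, -0.0005, 0, 0, 0], [255, 0, 0, 0, 0, 0, 0]]]'

```text
clock: 8.73
position: [619.0, -118.5, 88.6]
ee_rot: [1.0, -0.03, 0.0, -0.001]
contact_force: [4.2, 5.1, -3.9]
gripper_width: 13.2
grasp_force: 59.0
```

Call:
servo_tool --commands '[[[255, 0, 0, -0.001, 0, 0, 0], [255, 0, 0, -0.001, 0, 0, 0], [255, 0, 0, -0.001, 0, 0, 0], [255, 0, 0, 0, 0, 0, 0]]]'

```text
clock: 9.07
position: [619.0, -118.5, 91.7]
ee_rot: [1.0, -0.03, 0.0, -0.001]
contact_force: [3.3, 4.7, -3.2]
gripper_width: 13.0
grasp_force: 59.0
```

Call:
servo_tool --commands '[[[255, 0, 0, -0.001, 0, 0, 0], [255, 0, 0, -0.0008, 0, 0, 0], [255, 0, 0, 0, 0, 0, 0]]]'

```text
clock: 9.32
position: [619.0, -118.5, 93.4]
ee_rot: [1.0, -0.03, 0.0, -0.001]
contact_force: [4.7, 4.8, -3.5]
gripper_width: 13.0
grasp_force: 59.0
```

Call:
servo_tool --commands '[[[255, 0, 0, -0.0005, 0, 0, 0], [255, 0, 0, -0.0005, 0, 0, 0], [255, 0, 0, 0, 0, 0, 0]]]'

```text
clock: 9.57
position: [619.0, -118.5, 94.4]
ee_rot: [1.0, -0.03, 0.0, -0.001]
contact_force: [4.2, 5.3, -4.3]
gripper_width: 13.4
grasp_force: 59.0
```

Call:
servo_tool --commands '[[[255, 0, 0, -0.0004, 0, 0, 0], [255, 0, 0, -0.0003, 0, 0, 0], [255, 0, 0, 0, 0, 0, 0]]]'

```text
clock: 9.82
position: [618.9, -118.5, 95.0]
ee_rot: [1.0, -0.03, 0.0, -0.001]
contact_force: [4.1, 5.7, -3.5]
gripper_width: 12.9
grasp_force: 59.0
```

Call:
servo_tool --commands '[[[255, 0, 0, -0.0004, 0, 0, 0], [255, 0, 0, -0.0003, 0, 0, 0], [255, 0, 0, 0, 0, 0, 0]]]'

```text
clock: 10.07
position: [618.9, -118.5, 95.3]
ee_rot: [1.0, -0.03, 0.0, -0.001]
contact_force: [5.5, 5.1, -5.8]
gripper_width: 13.5
grasp_force: 58.8
```

Call:
servo_tool --commands '[[[255, 0, 0, -0.0003, 0, 0, 0], [255, 0, 0, -0.0003, 0, 0, 0], [255, 0, 0, 0, 0, 0, 0]]]'

```text
clock: 10.32
position: [619.0, -118.5, 95.6]
ee_rot: [1.0, -0.03, 0.0, -0.001]
contact_force: [4.6, 4.7, -6.6]
gripper_width: 13.1
grasp_force: 58.6
```

The end stop is felt at 95.2 (11.5 mm out, force rising). I'll ease back 0.5 mm, release and retreat straight up.

Call:
servo_tool --commands '[[[255, 0, 0, 0.0005, 0, 0, 0], [255, 0, 0, 0, 0, 0, 0], [200, 0, 0, 0, 0, 0, 0], [120, 0, 0, 0, 0, 0, 0], [0, 0, 0, 0, 0, 0, 0], [0, 0, 0, 0, 0, 0, 0], [0, 0, 0, 0, 0, 0, 0], [0, 0, 0, 0, 0, 0, 0], [0, 0, 0, 0, 0, 0, 0], [0, 0, 0, 0, 0, 0, 0]]]'

```text
clock: 11.15
position: [618.4, -119.4, 97.1]
ee_rot: [1.0, -0.03, 0.0, 0.0]
contact_force: [0.2, 0.1, -0.2]
gripper_width: 85.4
grasp_force: 0.0
```

Call:
servo_tool --commands '[[[0, 0, 0, -0.01, 0, 0, 0], [0, 0, 0, -0.02, 0, 0, 0], [0, 0, 0, -0.03, 0, 0, 0], [0, 0, 0, -0.03, 0, 0, 0], [0, 0, 0, -0.03, 0, 0, 0], [0, 0, 0, 0, 0, 0, 0], [0, 0, 0, 0, 0, 0, 0]]]'

```text
clock: 11.73
position: [619.7, -119.3, 220.5]
ee_rot: [1.0, -0.03, 0.003, -0.0]
contact_force: [0.2, -0.1, -0.9]
gripper_width: 85.2
grasp_force: 0.0
```

Run:
```python
from bench import cams
import cv2,numpy as np
a=cams.get_image("scene")["frame"][240:330,220:330];b=cams.get_image("wrist")["frame"][100:300,180:380]
z=lambda i:cv2.resize(i,(400,400),interpolation=cv2.INTER_CUBIC)
cv2.imwrite("pics/e.png",np.hstack([z(a),z(b)]))
```

```text
(no output)
```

View pics/e.png

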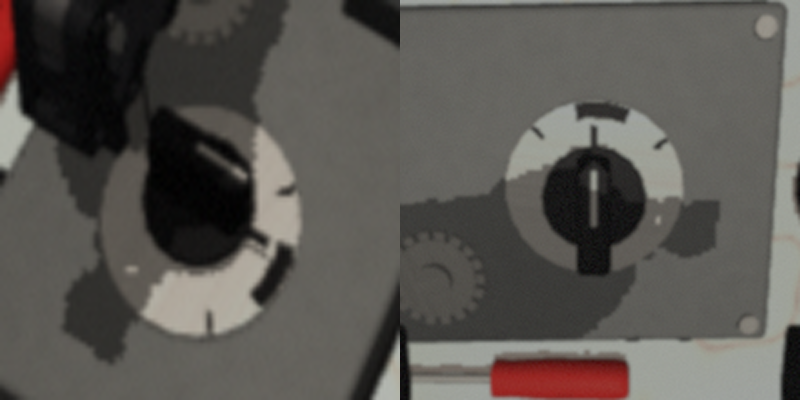

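The pointer tip (593,128) points at the broad mark (602,113). The knob's top line has moved up about 3 px in the scene view, which fits roughly 11 mm out. The sprocket and screwdriver look undisturbed. Handing in.

```bash
python3 -c "
from bench import ticket
print(ticket.job_done())"
```

```text
the job is handed in; nothing more can be done
None
```

The knob was turned to the broad mark, pulled up to its felt stop (about 11.5 mm) and released, and I handed the job in at about 12 s on the robot's clock; no verdict came back.

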